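# Bed the whetstone in its holder and clamp it for sharpening

## Task

The whetstone has dried standing on its long edge in front of its bamboo holder. Slide it up until its foot meets the holder's edge, tip it over onto the holder by pushing high on its face, and push it in until it drops flat into the recess; then slide the black jaw along until the stone is pressed tight between the jaw and the end stop, so that it stays clamped when you let go. Go gently, never pushing harder than about 25 N, and leave the timer, the ramekin and the salt cellar where they are.

Things in the scene. Friction and masses are not known exactly. Their poses are not given: they have to be found in the camera images.
- holder: Whetstone holder, fixed to the worktop: a light bamboo base 93.5 (x) x 260 (y) mm, 9 mm high on thin rubber feet. Origin: centre of its underside, at worktop level. x points across it, away from the side where the stone stands (near edge at x = -46.75 mm); y points along it, towards the jaw; z up.
- recess (a point): Middle of the floor of the holder's recess, 5 mm above the worktop. The recess is 69.5 mm wide (across x), 4 mm deep and open along the holder's whole length; the rims beside it are 12 mm wide, 9 mm above the worktop. The end stop stands in it at the -y end, the jaw slides in it at the +y end.
- stop_area (a point): Rough place of the end stop's rubber face, 105 mm towards -y from the holder's middle, 16 mm above the worktop. The stop (aluminium block, black thumbscrew, 56 mm wide, its top 26 mm above the worktop) is screwed down with its face up to 4 mm either way of this point along y; exactly where is not measured, so it must be felt. It does not move.
- stone: Whetstone: hard smooth block, about 0.6 kg, 25 x 160 x 66 mm, half blue-grey, half cream. Axes as it stands at the start: x through the 25 mm thickness, towards the holder (blue-grey face to -x), y along the 160 mm, z up the 66 mm. Origin: centre of the edge it stands on. Starts 15 to 35 mm from the holder, turned up to 0.15 rad. Seated, its blue-grey face is up, 30 mm above the worktop.
- stone_center (a point): The middle of the whetstone's volume, 33 mm up its z axis from its origin. When it is seated in the recess this point is 17.5 mm above the worktop.
- stone_foot (a point): The middle of the whetstone's lower edge on the side that faces the holder (12.5 mm along its x from its origin).
- jaw: Clamp jaw: black block, 56 (x) x 16 (y) x 21 mm high, top 26 mm above the worktop, axes as the holder's, origin at the foot of its inner side. Slides in the recess along the holder's y; takes about 9 N to move and stays where left. A rubber pad stands 6 mm out of its inner side (to -y), yields 1 mm per 6 N, 4.5 mm at most; on release the jaw keeps up to 9 N of its pressure.
- jaw_grip (a point): Middle of the jaw's outer (ribbed, +y) face, 19 mm above the worktop: the place to push, towards the holder's -y. This face starts 107 to 112 mm from the holder's middle and can travel to 62 mm. With the stone against the end stop, a push of 15 to 20 N clamps it well.
- kitchen_timer: Wind-up kitchen timer, cream dial on a green base, 64 mm across, 51 mm high, right of the holder; origin centre of its underside. Leave alone.
- ramekin_white: Small white fluted ramekin, 68 mm across, 38 mm high, behind the holder; origin centre of its underside. Leave alone.
- salt_cellar: Round wooden salt cellar, 68 mm across, 62 mm high, left of the holder; origin centre of its underside. Leave alone.

How it is judged:
On the way, in this order (a step that is already met when the one before it is completed fails the run):
1. the stone, still upright (within 0.2 rad), has its foot within 6 mm of the holder's near edge (angle between stone's own z axis and vertical below 0.2 rad and x of stone_foot in the frame of holder between -0.0527 and -0.042 m), for 0.1 s.
2. the stone lies flat, down in the recess (angle between the x axis of stone and the z axis of holder, either way round below 0.05 rad and angle between the y axis of stone and the y axis of holder, either way round below 0.05 rad and z of stone_center in the frame of holder between 0.0155 and 0.0197 m and x of stone_center in the frame of holder between -0.004 and 0.004 m), for 0.2 s.
At the end, for the whole second after the job is handed in: The stone lies flat in the recess (level and along the holder within 0.05 rad, centre 15.5 to 19.7 mm above the worktop and within 4 mm of the recess's middle line), at rest, and the released jaw still presses on it with over 4.5 N; friction alone holds under 4 N, so it bears on the end stop (all of step 2 and contact force between jaw and stone above 4.5 N and linear speed of stone below 0.01 m/s); the robot touches nothing.
It fails at once if the fingers press on the stone with more than 25 N (contact force between the fingers and stone above 25 N).
It fails at once if the fingers press on the jaw with more than 25 N (contact force between the fingers and jaw above 25 N).
It fails at once if the kitchen timer is moved more than 20 mm (distance of kitchen_timer from where it was at the start of the episode above 0.02 m).
It fails at once if the white ramekin is moved more than 20 mm (distance of ramekin_white from where it was at the start of the episode above 0.02 m).
It fails at once if the salt cellar is moved more than 20 mm (distance of salt_cellar from where it was at the start of the episode above 0.02 m).
It also fails if it takes over 70 s, if anything falls off the work surface, if the arm or the gripper's body presses on something with over 40 N, if the wrist force passes 120 N, or if a joint passes its speed limit or range.

## Robot

A 6-joint arm with a two-finger parallel gripper is mounted at the origin on a cart in front of the work surface, level with it; the furniture and walls round the work are solid. World frame = base frame: x ahead of the robot, y to its left, z up, the work surface at z = 0. Lengths are in m, angles in rad, forces in N, time in s.
With the tool pointing down it reaches from about 0.35 to 0.975 m from the base axis. Payload 7.1 kg.
Tool frame: the origin (TCP) lies midway between the tips of the shut fingers; the grasp point (between the pads) lies 19 mm behind it; z points along the fingers, y is the line along which they close (so a half turn about z gives the same grasp; the last joint's range is limited). The gripper opens to 88 mm and grips with 3 to 60 N. Pads are 20 mm wide; open, the fingers measure 115 mm over their backs; the gripper's body (75 mm by 178 mm) begins 61 mm behind the grasp point.
Start: joints at [1.304, 0.423, 1.63, -0, 1.089, -0.019], TCP at [0.153, 0.606, 0.223] pointing down, gripper open.
Joint ranges: [-3, 3], [-0.9, 2.11], [0.09, 2.58], [-1.31, 4.45], [0.11, 2.69], [-2.54, 2.54]. Speed limits (rad/s): [2.39, 2.39, 3.01, 3.14, 3.14, 3.14].

## Interface

Orientations are given as a unit quaternion [w, x, y, z].
In Python, from station import move_pose, movel, movej, command_gripper, wait, inverse_kinematics, read_camera, camera_info, MotionError, job_done, get_time, get_joint_pos, get_qvel, get_effort, get_tcp_pos, get_ee_rot, get_ft_force, get_ft_torque, get_grip_width, get_finger_force gives the robot as it stands. Calls block until the motion is done:
- move_pose(position, orientation): joint-space move of the TCP to a pose.
- movel(position, frame=None, v=0.15, until_force=None): straight line of the TCP; frame=None keeps the orientation; v is the mean speed in m/s. With until_force (N) it stops when the force on the tool has changed by that much, and returns True; else False.
- movej(angles): joint-space move.
- command_gripper(opening): opening from 0.0 (shut) to 1.0 (fully open); the grip force is fixed at half the most; returns when the fingers have stopped.
- wait(seconds).
- inverse_kinematics(position, orientation): joint angles nearest the present ones, or None.
- read_camera(name): name is "scene" or "top" or "wrist"; returns the picture (480x640x3 uint8, red, green, blue); there is no depth.
- camera_info(name): a dict with "intrinsics" (3x3 intrinsics, pixels), "dist" ([k1, k2, p1, p2, k3] as OpenCV has them; the pictures are not rectified), "T" (4x4, takes a point from camera to world coordinates); the wrist camera has in their place "tool_from_camera" (4x4, takes a point from camera to tool coordinates, whose origin is the TCP and whose axes are the flange's). Camera axes: x right, y up, looking along -z (the intrinsics and any distortion apply to the point x, -y, -z); pixel columns grow to the right and rows downward; lengths in m; the calibration is good to about 2 mm. A picture is of the moment at which its call begins: read the wrist's pose just before it. camera_info takes no time and is no camera call.
A pose or a line that the arm cannot do raises MotionError and nothing moves.
- job_done(): hands the job in; it is judged then, once.
Readings, each from a call of its own:
- get_time(): time.
- get_joint_pos(): joint angles.
- get_qvel(): joint speeds.
- get_effort(): joint torques, N m.
- get_tcp_pos(): TCP position.
- get_ee_rot(): TCP orientation.
- get_ft_force(): force on the tool from outside, world axes, zero at the start.
- get_ft_torque(): the same for the moment, N m.
- get_grip_width(): opening from 0.0 (shut) to 1.0 (fully open).
- get_finger_force(): force on a finger pad.
Only numpy, scipy, OpenCV 4.12 (cv2) and the standard library are available. Lean on these libraries where they do the work, as an engineer would, in place of code of your own. Each camera call takes 0.05 s, during which the arm holds its last target. There are 200 camera calls.

## Working session

There is one attempt and no reset: what is moved stays moved. The work goes in short steps, each a Python script; the robot and the scene stay as the last script left them, time stands still between calls to the robot, and variables do not carry over. Pictures are saved under pics/ and viewed, at most 10 in all, crops included, and the job is handed in when it is done.

```bash
ls; mkdir -p pics
python3 - <<'E'
from station import *
import cv2,numpy as np
a=read_camera("scene");b=read_camera("top")
cv2.imwrite("pics/top.png",b[...,::-1]);cv2.imwrite("pics/scene.png",a[...,::-1])
for n in("scene","top","wrist"):
    print(n,camera_info(n))
print(get_time(),get_ee_rot(),get_tcp_pos())
E
```

```text
pics
scene {'intrinsics': array([[509.04898106,   0.        , 325.27420708],
       [  0.        , 509.04898106, 237.86023822],
       [  0.        ,   0.        ,   1.        ]]), 'dist': array([-0.10448242,  0.        ,  0.        ,  0.        ,  0.        ]), 'T': array([[ 0.86814682,  0.25785312, -0.42406706,  0.1820253 ],
       [-0.49604134,  0.42282042, -0.75839691, -0.35486489],
       [-0.0162508 ,  0.86875466,  0.49497601,  0.49088136],
       [ 0.        ,  0.        ,  0.        ,  1.        ]])}
top {'intrinsics': array([[566.84097034,   0.        , 308.8998795 ],
       [  0.        , 566.84097034, 243.99028305],
       [  0.        ,   0.        ,   1.        ]]), 'dist': array([-0.14099564,  0.        ,  0.        ,  0.        ,  0.        ]), 'T': array([[-0.01994231,  0.99886632, -0.04322476,  0.50571967],
       [-0.99963595, -0.01913453,  0.01902194,  0.33284695],
       [ 0.01817329,  0.04358836,  0.99888427,  1.29847945],
       [ 0.        ,  0.        ,  0.        ,  1.        ]])}
wrist {'intrinsics': array([[432.50383772,   0.        , 323.59480612],
       [  0.        , 432.50383772, 239.48845034],
       [  0.        ,   0.        ,   1.        ]]), 'dist': array([-0.09813838,  0.        ,  0.        ,  0.        ,  0.        ]), 'tool_from_camera': array([[-4.41913176e-04,  9.63492246e-01,  2.67735870e-01,
         7.36125593e-02],
       [ 9.99999866e-01,  3.53593115e-04,  3.78092379e-04,
        -9.03276270e-04],
       [ 2.69619515e-04,  2.67736001e-01, -9.63492273e-01,
        -1.62076815e-01],
       [ 0.00000000e+00,  0.00000000e+00,  0.00000000e+00,
         1.00000000e+00]])}
0.1 [-9.34165818e-05  1.23574185e-01  9.92335085e-01 -7.01461994e-04] [0.15313189 0.60541011 0.22198165]
```

View pics/top.png

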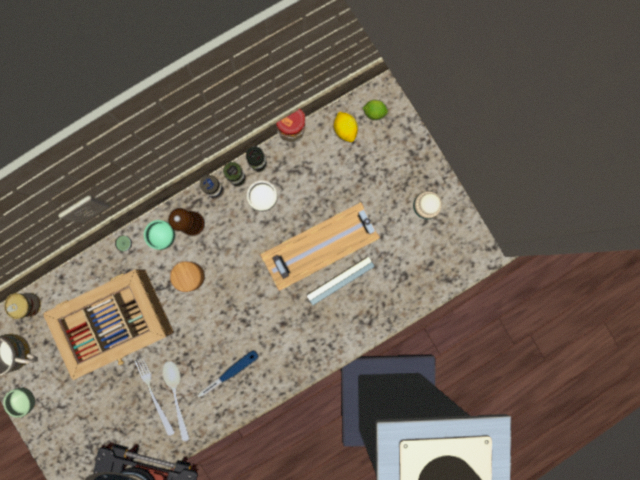

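View pics/scene.png

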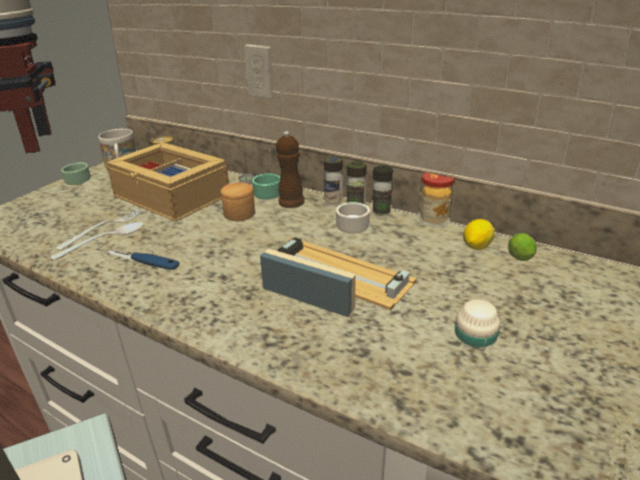

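The top view shows the holder centred near (320,246), with the jaw at the left (280,266) and the stop at the right (366,222). The stone is near (340,281), roughly parallel to the holder. The timer (428,205), ramekin (262,195) and salt cellar (186,276) are all well clear. Next I'll get a rough pose from the top view, then move the wrist camera over the holder.

```bash
cat > h.py <<'E'
from station import *
import cv2,numpy as np
from scipy.spatial.transform import Rotation as R
def pose():
    q=get_ee_rot(); M=np.eye(4); M[:3,:3]=R.from_quat([q[1],q[2],q[3],q[0]]).as_matrix(); M[:3,3]=get_tcp_pos(); return M
def rays(px,cam,M=None):
    i=camera_info(cam); T=i["T"] if cam!="wrist" else M@i["tool_from_camera"]
    u=cv2.undistortPoints(np.float64(px).reshape(-1,1,2),i["intrinsics"],i["dist"])[:,0]
    return T[:3,3],np.c_[u[:,0],-u[:,1],-np.ones(len(u))]@T[:3,:3].T
def onplane(px,z,cam,M=None):
    c,d=rays(px,cam,M); return c+d*((z-c[2])/d[:,2])[:,None]
def tooldown(yaw): # tool z down, tool y along direction yaw
    y=np.array([np.cos(yaw),np.sin(yaw),0]); z=np.array([0,0,-1.]); x=np.cross(y,z)
    q=R.from_matrix(np.c_[x,y,z]).as_quat(); return [q[3],q[0],q[1],q[2]]
E
python3 - <<'E'
from h import *
a=cv2.imread("pics/top.png");hsv=cv2.cvtColor(a,cv2.COLOR_BGR2HSV)
m=cv2.inRange(hsv,(8,90,120),(25,255,255)); m[:190]=0;m[300:]=0;m[:,:240]=0;m[:,400:]=0
c=np.concatenate([k for k in cv2.findContours(m,0,2)[0] if cv2.contourArea(k)>60])
P=onplane(c.reshape(-1,2),.009,"top")[:,:2]
r=cv2.minAreaRect(np.float32(P*1000));print(r)
(cx,cy),(w,h),an=r
B=cv2.boxPoints(r); e=B[1]-B[0] if np.linalg.norm(B[1]-B[0])>np.linalg.norm(B[2]-B[1]) else B[2]-B[1]
yaw=np.arctan2(e[1],e[0]); yaw+=np.pi*(np.sin(yaw)<0)
print("holder yaw(y axis)",yaw)
q=tooldown(yaw); X=np.array([np.sin(yaw),-np.cos(yaw)])
print(q,"tool x",-X if 0 else (pose()[:3,0]))
# stone ends at top z=66mm (pixels by eye)
S=onplane([[308,298],[373,263]],.066,"top"); print(S)
for s in (0,np.pi):
  for dx in(-.06,0,.06):
    p=[*(np.array([cx,cy])/1000+X*dx),.30]; print(s,dx,p,inverse_kinematics(p,tooldown(yaw+s)))
E
```

```text
((557.239990234375, 284.26556396484375), (95.01007080078125, 260.2540283203125), 26.545549392700195)
holder yaw(y axis) 2.034103663759776
[np.float64(0.0), np.float64(-0.22958733251536073), np.float64(0.9732880646285976), np.float64(0.0)] tool x [-9.69458824e-01  2.45254130e-01  1.20359144e-05]
[[0.44177808 0.31367002 0.066     ]
 [0.51485668 0.17032055 0.066     ]]
0 -0.06 [np.float64(0.5035652314245572), np.float64(0.25745101070158966), 0.3] [ 4.51569607e-01  2.53983436e-01  1.68725774e+00 -4.44089210e-16
  1.20035147e+00 -1.58253406e+00]
0 0 [np.float64(0.557239990234375), np.float64(0.28426556396484376), 0.3] [ 4.52695614e-01  3.49073549e-01  1.55506665e+00 -4.44089210e-16
  1.23745246e+00 -1.58140805e+00]
0 0.06 [np.float64(0.6109147490441927), np.float64(0.31108011722809786), 0.3] [ 4.53624483e-01  4.44453312e-01  1.41233857e+00 -4.44089210e-16
  1.28480077e+00 -1.58047918e+00]
3.141592653589793 -0.06 [np.float64(0.5035652314245572), np.float64(0.25745101070158966), 0.3] [ 4.51569607e-01  2.53983436e-01  1.68725774e+00 -4.44089210e-16
  1.20035147e+00  1.55905860e+00]
3.141592653589793 0 [np.float64(0.557239990234375), np.float64(0.28426556396484376), 0.3] [ 4.52695614e-01  3.49073549e-01  1.55506665e+00 -4.44089210e-16
  1.23745246e+00  1.56018460e+00]
3.141592653589793 0.06 [np.float64(0.6109147490441927), np.float64(0.31108011722809786), 0.3] [ 4.53624483e-01  4.44453312e-01  1.41233857e+00 -4.44089210e-16
  1.28480077e+00  1.56111347e+00]
```

The top view gives 95 x 260 mm for the holder, which matches the stated size. Next is a wrist picture from near.

Run:
```python
from h import *
yaw=2.034;X=np.array([np.sin(yaw),-np.cos(yaw)]);C=np.array([.5572,.2843])
move_pose([*(C-.09*X),.2],tooldown(yaw)); wait(.3)
M=pose();np.save("M1.npy",M);cv2.imwrite("pics/w1.png",read_camera("wrist")[...,::-1]);print(get_time(),M[:3,3])
```

```text
2.2167 [0.47652244 0.24451128 0.2000022 ]
```

View pics/w1.png

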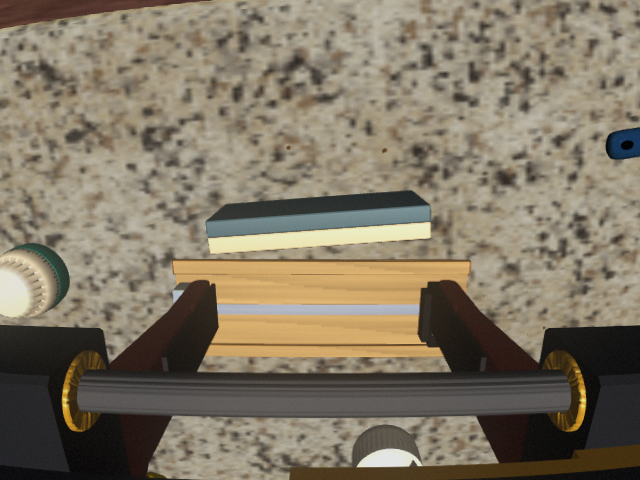

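The wrist view shows the stone's top face with corners (206,221), (430,206), (431,237) and (208,253). The holder's near edge runs (173,262)–(470,261), the jaw is at (430,315) and the stop at (180,293). The timer is at (25,283).

Run:
```python
from h import *
yaw=2.034;X=np.array([np.sin(yaw),-np.cos(yaw)]);Y=np.array([np.cos(yaw),np.sin(yaw)]);C=np.array([.5572,.2843]);M=np.load("M1.npy")
def H(px,z,cam="wrist"): 
    d=onplane(px,z,cam,M)[:,:2]-C; return np.round(np.c_[d@X,d@Y]*1000,1)
print("stone top",H([[206,221],[430,206],[431,237],[208,253]],.066))
print("near edge",H([[173,262],[470,261]],.009))
print("jaw top pad/inner edge",H([[419,290],[429,283]],.026))
print("stone from top cam",H([[308,298],[373,263]],.066,"top"))
```

```text
stone top [[ -95.4  -83.2]
 [-106.2   74.4]
 [ -83.7   76.6]
 [ -71.7  -83.5]]
near edge [[ -45.6 -131.2]
 [ -46.7  127.2]]
jaw top pad/inner edge [[-26.8  80. ]
 [-33.   88. ]]
stone from top cam [[-90.1  77.8]
 [-88.8 -83. ]]
```

Sizes check out: the stone reads about 160 x 24 mm, yaw 0.07, centre near (-89,-4) mm. The clearance to the jaw is only about 7 mm, so I'll first nudge the stone a few mm toward the stop end. Then I'll slide it up with the fingers open, so that both fingers square it.

```bash
cat >> h.py <<'E'
yaw=2.034+.002
X=np.array([np.sin(yaw),-np.cos(yaw)]);Y=np.array([np.cos(yaw),np.sin(yaw)]);C=np.array([.5572,.2843])-.001*Y
Q=tooldown(yaw)
def W(x,y,z): return [*(C+X*x/1000+Y*y/1000),z/1000]
def tcp():
    p=get_tcp_pos();d=np.array(p[:2])-C; return np.round([d@X*1000,d@Y*1000,p[2]*1000],1)
def st(*a): 
    f=np.array(get_ft_force()); print(*a,"t",round(get_time(),2),"tcp",tcp(),"f hx,hy,z",np.round([f[:2]@X,f[:2]@Y,f[2]],1))
E
python3 - <<'E'
from h import *
command_gripper(0)
move_pose(W(-97,108,120),Q); movel(W(-97,108,16),v=.12); st("down")
r=movel(W(-95.3,85.5,16),v=.02,until_force=10); st("pushed",r)
movel(W(-98,108,16),v=.1); movel(W(-98,100,110),v=.15)
command_gripper(1)
movel(W(-135,-7,110),v=.25); wait(.2)
M=pose();np.save("M2.npy",M);cv2.imwrite("pics/w2.png",read_camera("wrist")[...,::-1]);st("view")
E
```

```text
down t 5.17 tcp [-96.4 108.   16.6] f hx,hy,z [ 0.4 -0.   0.9]
pushed False t 6.44 tcp [-95.3  85.5  16. ] f hx,hy,z [0.  2.2 0.2]
view t 9.82 tcp [-134.5   -6.   110. ] f hx,hy,z [-0.3  0.2  0. ]
```

View pics/w2.png

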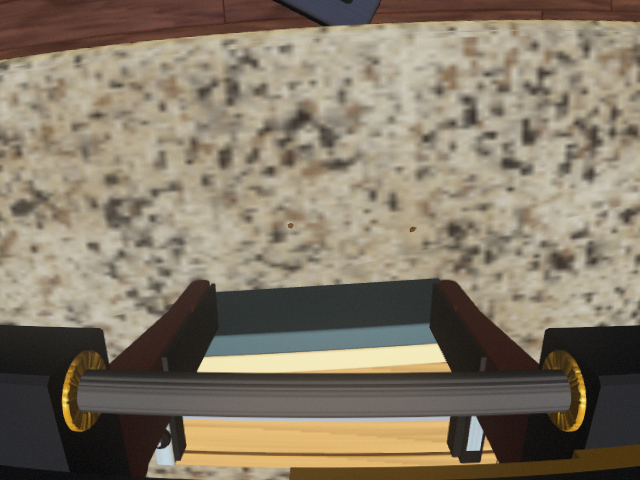

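The stone is still upright. Its blue face spans about (215–440, 280–340) between the fingers, which stand on the robot side of it. Sliding took about 2 N. Now the slide to the holder.

Run:
```python
from h import *
movel(W(-135,-8,15),v=.12); st("down")
r=movel(W(-76,-8,15),v=.025,until_force=8); st("slid",r); wait(.2); st()
f=read_camera("scene");cv2.imwrite("pics/s2.png",cv2.resize(f[200:340,200:460],None,fx=3,fy=3)[...,::-1])
```

```text
down t 10.76 tcp [-134.6   -8.    15.4] f hx,hy,z [-0.4  0.1  0.6]
slid True t 12.65 tcp [-82.5  -8.   14.5] f hx,hy,z [ 0.2  0.1 -0. ]
t 12.85 tcp [-83.5  -7.9  14. ] f hx,hy,z [-0.1  0.7  0.4]
```

View pics/s2.png

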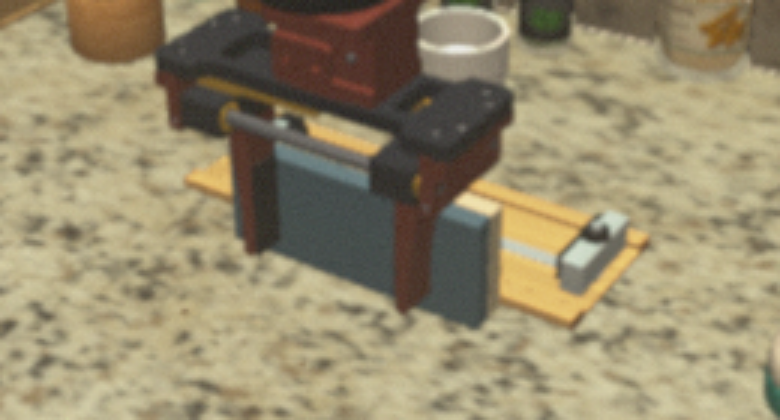

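The stone stands squared against the near edge: contact came at TCP x = -82.5, against -81.7 expected. Now I tip it, pushing high.

Run:
```python
from h import *
movel(W(-87,-8,15),v=.05); movel(W(-87,-8,57),v=.1); st("up")
r=movel(W(-50,-8,55),v=.03,until_force=10); st("tip",r); wait(.4)
movel(W(-100,-8,75),v=.15); wait(.2)
M=pose();np.save("M3.npy",M);cv2.imwrite("pics/w3.png",read_camera("wrist")[...,::-1]);st()
f=read_camera("scene");cv2.imwrite("pics/s3.png",cv2.resize(f[200:340,200:460],None,fx=3,fy=3)[...,::-1])
```

```text
up t 13.72 tcp [-86.9  -8.   57.2] f hx,hy,z [ 0.1  0.4 -0.3]
tip False t 15.1 tcp [-50.2  -8.   55. ] f hx,hy,z [ 0.8 -0.1  0.6]
t 16.26 tcp [-99.3  -8.   74.7] f hx,hy,z [ 0.4  0.3 -0.1]
```

View pics/s3.png

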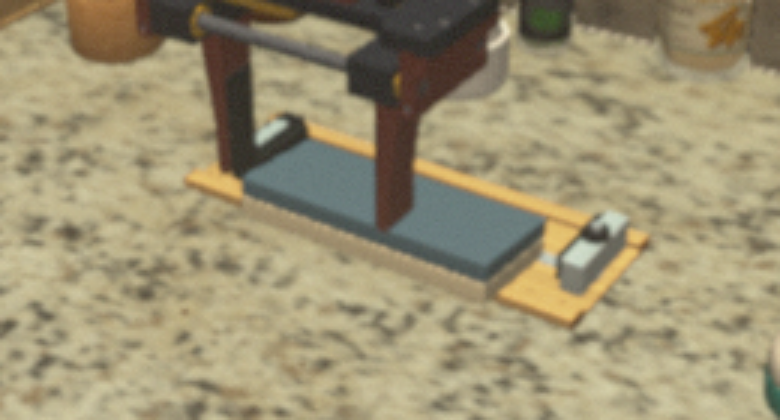

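The stone has tipped onto the holder, clear of both stop and jaw, with its near side at about the near edge. Now I push it in.

Run:
```python
from h import *
movel(W(-80,-8,40),v=.15);movel(W(-80,-8,15),v=.1); st("down")
r=movel(W(-41,-8,15),v=.02,until_force=12); st("in",r); wait(.3)
movel(W(-60,-8,20),v=.1); movel(W(-130,-8,120),v=.2); wait(.2)
M=pose();np.save("M4.npy",M);cv2.imwrite("pics/w4.png",read_camera("wrist")[...,::-1]);st()
f=read_camera("scene");cv2.imwrite("pics/s4.png",cv2.resize(f[200:340,200:460],None,fx=3,fy=3)[...,::-1])
```

```text
down t 17.12 tcp [-80.5  -8.   15. ] f hx,hy,z [-0.8  0.4 -0.3]
in False t 19.23 tcp [-41.7  -8.   15. ] f hx,hy,z [-5.2 -0.5  3.1]
t 20.88 tcp [-130.    -8.   119.1] f hx,hy,z [-0.   0.4 -0.6]
```

View pics/s4.png

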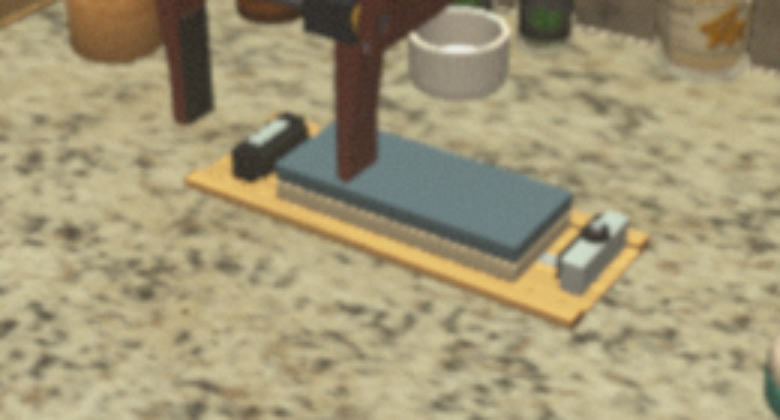

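The stone lies in or on the recess. The 5 N at the end of the push doesn't settle whether it dropped, so I'll push again, farther, with a force stop.

Run:
```python
from h import *
movel(W(-60,-8,25),v=.2); movel(W(-55,-8,15),v=.1)
r=movel(W(-36,-8,15),v=.015,until_force=13); st("in",r)
movel(W(-60,-8,20),v=.1); movel(W(-110,-8,120),v=.2); wait(.2)
M=pose();np.save("M4.npy",M);w=read_camera("wrist")[...,::-1];st()
f=read_camera("scene")[200:340,200:460,::-1]
cv2.imwrite("pics/b5.png",np.vstack([w[200:],cv2.resize(f,(520,280)).copy() if 0 else cv2.copyMakeBorder(cv2.resize(f,(520,280)),0,0,0,120,0)]))
```

```text
in True t 22.97 tcp [-42.1  -7.9  14. ] f hx,hy,z [-0.7 -0.1 -0.6]
t 24.26 tcp [-110.2   -8.   118.9] f hx,hy,z [0.4 0.1 0.8]
```

View pics/b5.png

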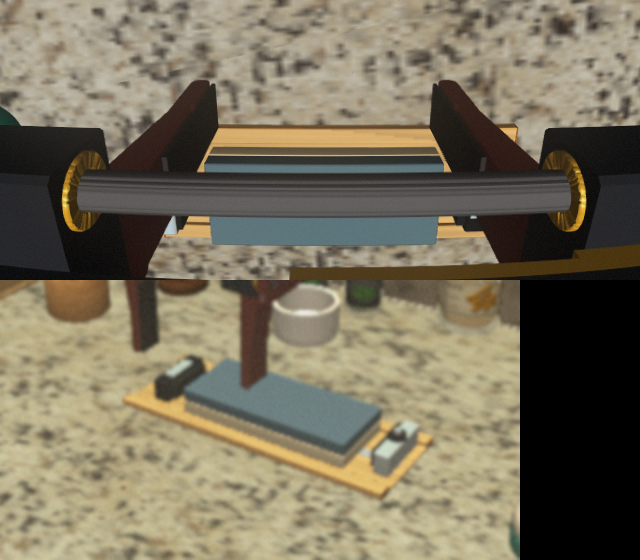

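Run:
```python
from h import *
M=np.load("M4.npy")
d=onplane([[206,363],[442,363],[437,444],[212,444]],.030,"wrist",M)[:,:2]-C
print(np.round(np.c_[d@X,d@Y]*1000,1))
command_gripper(0)
movel(W(-60,138,120),v=.3); movel(W(0,138,60),v=.2); movel(W(0,138,14),v=.12); st("down")
r=movel(W(0,112,14),v=.02,until_force=16); st("a",r)
if not r: r=movel(W(0,77,14),v=.012,until_force=17.5); st("b",r)
```

```text
[[-31.8 -86.3]
 [-31.5  69.9]
 [ 34.4  72.1]
 [ 34.1 -88. ]]
down t 27.43 tcp [ -0.2 138.1  14.2] f hx,hy,z [ 1.2  0.7 -0.2]
a False t 28.88 tcp [  0.  113.5  14. ] f hx,hy,z [-0.9  8.4 -0.9]
b False t 31.94 tcp [-0.1 80.9 14. ] f hx,hy,z [-0.8 20.5 -0.7]
```

The stone's top measures 66 mm wide at z = 30 and is level, so it is seated. The jaw was pressed to 20.5 N, just over the 15–20 N target, because the force stop counts from the start of each move. Now I release and check.

Run:
```python
from h import *
st()
movel(W(0,100,14),v=.03); st("off"); movel(W(0,140,20),v=.15); movel(W(-60,140,120),v=.2); movel(W(-140,60,200),v=.25); wait(.3)
M=pose();np.save("M5.npy",M);w=read_camera("wrist")[...,::-1];st()
f=read_camera("scene")[200:340,200:460,::-1]
cv2.imwrite("pics/b6.png",np.vstack([w[200:],cv2.copyMakeBorder(cv2.resize(f,(520,280)),0,0,0,120,0)]))
```

```text
t 31.94 tcp [-0.1 80.9 14. ] f hx,hy,z [-0.8 20.5 -0.7]
off t 32.86 tcp [-0.  99.9 14. ] f hx,hy,z [-0.3  0.1 -0.6]
t 35.07 tcp [-140.    60.4  199.4] f hx,hy,z [-0.2  0.5  0.3]
```

View pics/b6.png

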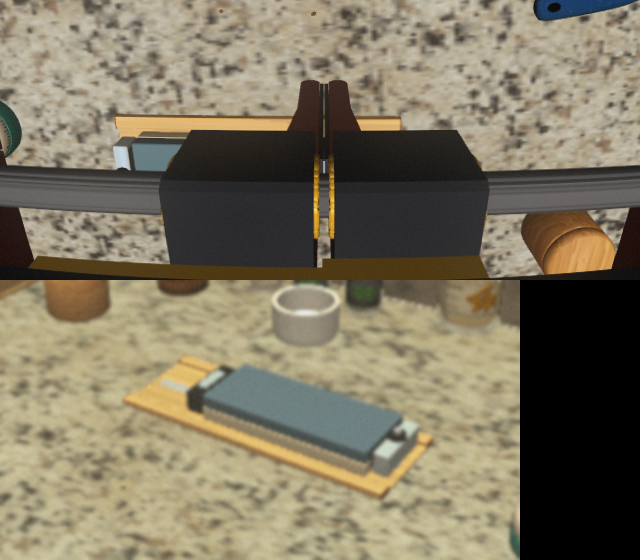

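The stone is flat in the recess, tight between the jaw (210,390) and the stop (395,445), and the gripper is clear. The held 20.5 N exceeds the roughly 13 N that jaw and stone friction could account for, so the stone bears on the stop. Handing in.

```bash
python3 -c "
from station import *
print(job_done(),get_time())"
```

```text
the job is handed in; nothing more can be done
the job is handed in; nothing more can be done
```

I handed the job in at about 35 s (70 s limit): the stone lies flat in the recess, clamped between jaw and end stop by a push that peaked at 20.5 N; nothing else was touched, and no verdict has come back.

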